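Set out the sample vessels in their matching bench nests

TASK

Get the bench ready for the next run: set the slim tube, the squat jar, the square bottle and the long microtube block each into the blue-rimmed nest that matches its shape and size, standing upright and flat on the nest's floor inside the rim. Set them down gently without dropping or tipping any, and do not shift the large tube rack or the yellow tip box.

Things in the scene. Friction and masses are not known exactly. Their poses are not given: they have to be found in the camera images.
- tube: Slim round sample tube, flat-bottomed: white body 28 mm diameter and 68 mm high, orange screw cap 33 mm diameter above it, 88 mm high in all; about 50 g. Loose, standing upright on the bench. Origin: centre of the underside; z up, turn about z is of no account.
- jar: Squat wide round sample jar: white body 54 mm diameter and 32 mm high, orange screw lid 56 mm diameter above it, 50 mm high in all; about 90 g. Loose, standing upright on the bench. Origin: centre of the underside; z up, turn about z is of no account.
- bottle: Square reagent bottle: white body 46 x 46 mm and 60 mm high, a short 22 mm neck and an orange cap 28 mm diameter from 66 to 82 mm, 82 mm high in all; about 140 g. Loose, standing upright on the bench. Origin: centre of the underside; z up, x and y square to the body's flat sides.
- block: Long grey microtube block, 96 mm (along its x) by 36 mm (along its y), 40 mm high, with a row of five closed white microtubes whose lids reach 48 mm; about 200 g. Loose, standing upright on the bench. Origin: centre of the underside; z up.
- nest_tube: Small round nest for the slim tube, 45 mm inside diameter, 53 mm outside. Blue plastic rim, fixed to the bench, open at the top: a flat white floor 3 mm thick inside a rim 4 mm thick whose top is 10 mm above the bench. Origin: centre of the underside, at bench height; z up.
- nest_jar: Large round nest for the squat jar, 71 mm inside diameter, 79 mm outside. Blue plastic rim, fixed to the bench, open at the top: a flat white floor 3 mm thick inside a rim 4 mm thick whose top is 10 mm above the bench. Origin: centre of the underside, at bench height; z up.
- nest_bottle: Square nest for the square bottle, 63 x 63 mm inside, 71 x 71 mm outside; x and y along its sides. Blue plastic rim, fixed to the bench, open at the top: a flat white floor 3 mm thick inside a rim 4 mm thick whose top is 10 mm above the bench. Origin: centre of the underside, at bench height; z up.
- nest_block: Long rectangular nest for the microtube block, 112 mm (along its x) by 52 mm (along its y) inside, 120 x 60 mm outside; the block fits either way round. Blue plastic rim, fixed to the bench, open at the top: a flat white floor 3 mm thick inside a rim 4 mm thick whose top is 10 mm above the bench. Origin: centre of the underside, at bench height; z up.
- rack: Bystander: large blue rack with many small holes and a few tubes, 84 x 210 mm body (foot 100 x 190 mm), 42 mm high, tubes to 53 mm, beyond the work. Loose but heavy (0.9 kg). Origin: centre of the underside; z up, long side along y.
- tipbox: Bystander: yellow box with a milky clear lid, 85 x 120 mm and 67 mm high, beyond the work. Loose but heavy (0.7 kg). Origin: centre of the underside; z up, long side along y.
Mind the look-alikes: they are no part of the job. What is shaped like the nest_tube but black or turquoise is not meant.

How it is judged:
At the end, for the whole second after the job is handed in: Tube, jar, bottle and block each stand in their own nest: centre within 13 mm of the nest's centre, underside less than 6 mm above the nest's underside (that is, on its 3 mm floor, not on the rim), leaning less than 0.06 rad, at rest (under 20 mm/s and 0.2 rad/s) and let go (horizontal distance between tube and nest_tube below 0.013 m and z of tube in the frame of nest_tube below 0.006 m and angle between each of tube, jar, bottle, block's own z axis and vertical below 0.06 rad and linear speed of each of tube, jar, bottle, block below 0.02 m/s and angular speed of each of tube, jar, bottle, block below 0.2 rad/s and contact force between each of tube, jar, bottle, block and the fingers below 0.1 N and horizontal distance between jar and nest_jar below 0.013 m and z of jar in the frame of nest_jar below 0.006 m and horizontal distance between bottle and nest_bottle below 0.013 m and z of bottle in the frame of nest_bottle below 0.006 m and horizontal distance between block and nest_block below 0.013 m and z of block in the frame of nest_block below 0.006 m); the robot touches nothing.
It fails at once if the tube, jar, bottle or block is tipped over (leans more than 0.6 rad) (angle between any of tube, jar, bottle, block's own z axis and vertical above 0.6 rad).
It fails at once if the tube, jar, bottle or block is dropped (moves faster than 0.8 m/s with no finger on it) ((linear speed of tube above 0.8 m/s and contact force between tube and the fingers below 0.01 N) or (linear speed of jar above 0.8 m/s and contact force between jar and the fingers below 0.01 N) or (linear speed of bottle above 0.8 m/s and contact force between bottle and the fingers below 0.01 N) or (linear speed of block above 0.8 m/s and contact force between block and the fingers below 0.01 N)).
It fails at once if the large tube rack is shifted by more than 20 mm (distance of rack from where it was at the start of the episode above 0.02 m).
It fails at once if the yellow tip box is shifted by more than 20 mm (distance of tipbox from where it was at the start of the episode above 0.02 m).
It also fails if it takes over 115 s, if anything falls off the work surface, if the arm or the gripper's body presses on something with over 40 N, if the wrist force passes 120 N, or if a joint passes its speed limit or range.

ROBOT

A 7-joint arm with a two-finger parallel gripper is mounted at the origin on the work surface. World frame = base frame: x ahead of the robot, y to its left, z up, the work surface at z = 0. Lengths are in m, angles in rad, forces in N, time in s.
With the tool pointing down it reaches from about 0.4 to 0.9 m from the base axis. Payload 5.5 kg.
Tool frame: the origin (TCP) lies midway between the tips of the shut fingers; the grasp point (between the pads) lies 19 mm behind it (manip.grip_depth is the distance from the TCP to the grasp point, in m); z points along the fingers, x is the direction in which the jaws open and shut, and the axes are right-handed (so a half turn about z gives the same grasp; the last joint's range is limited). The gripper opens to 92 mm and grips with 3 to 60 N. Pads are 19 mm wide; open, the fingers measure 130 mm over their backs; the gripper's body (75 mm by 190 mm) begins 47 mm behind the grasp point.
Start: joints at [-1.065, 0.501, -0.427, 1.55, 0.221, 1.138, -0.21], TCP at [0.156, 0.631, 0.227] pointing down, gripper open.
Joint ranges: [-2.88, 2.88], [-0.31, 2.03], [-1.54, 1.56], [0.2, 2.42], [-1.41, 4.55], [0.19, 2.02], [-2.57, 2.57]. Speed limits (rad/s): [2.57, 2.57, 3.14, 3.14, 3.14, 3.14, 3.14].

INTERFACE

Orientations are given as a unit quaternion [x, y, z, w].
In Python, from bench import manip, effector, viewer gives the robot as it stands. Calls block until the motion is done:
- manip.move_pose(position, orientation): joint-space move of the TCP to a pose.
- manip.servo_line(position, ori=None, vel=0.15): straight line of the TCP; ori=None keeps the orientation; vel is the mean speed in m/s.
- manip.movej(angles): joint-space move.
- effector.open_jaws() and effector.close(f_grip=None): open the fingers fully, or close them until they stop; f_grip is the grip in N (None keeps the last).
- manip.sleep(seconds).
- manip.solve_ik(position, orientation): joint angles nearest the present ones, or None.
- viewer.get_image(name): name is "scene" or "top"; returns the picture (384x512x3 uint8, red, green, blue); there is no depth.
- viewer.get_calibration(name): a dict with "vfov" (degrees; the focal length in pixels is half the picture's height over the tangent of half this angle, whatever the lens; pixels are square), "cx", "cy" (the principal point, pixels), "dist_coeffs" ([k1, k2, p1, p2, k3] as OpenCV has them; the pictures are not rectified), "eye" and "attitude" of the camera in the world. Camera axes: x right, y down, z forward; pixel columns grow to the right and rows downward; lengths in m; the calibration is good to about 2 mm. A picture is of the moment at which its call begins. get_calibration takes no time and is no camera call.
A pose or a line that the arm cannot do raises manip.PlanningError and nothing moves.
- manip.hand_in(): hands the job in, once; it reports no verdict.
Readings, each from a call of its own:
- manip.current_clock(): time.
- manip.current_q(): joint angles.
- manip.current_joint_velocities(): joint speeds.
- manip.current_tau(): joint torques, N m.
- manip.current_tool_pos(): TCP position.
- manip.current_tcp_rot(): TCP orientation.
- manip.current_force(): force on the tool from outside, world axes, zero at the start.
- manip.current_wrist_torque(): the same for the moment, N m.
- manip.current_finger_gap(): finger opening in m.
Only numpy, scipy, OpenCV 4.12 (cv2) and the standard library are available. Lean on these libraries where they do the work, as an engineer would, in place of code of your own. Each camera call takes 0.05 s, during which the arm holds its last target.

## Working session

There is one attempt and no reset: what is moved stays moved. The work goes in short steps, each a Python script; the robot and the scene stay as the last script left them, time stands still between calls to the robot, and variables do not carry over. Pictures are saved under pics/ and viewed, and the job is handed in when it is done.

```bash
mkdir -p pics; ls; python3 - <<'E'
from bench import manip, effector, viewer
import cv2
for n in("scene","top"):
    im=viewer.get_image(n); cv2.imwrite(f"pics/{n}0.png",im[:,:,::-1]); print(n,viewer.get_calibration(n))
print(manip.current_clock(),manip.current_tool_pos(),manip.current_tcp_rot(),manip.grip_depth)
E
```

```text
pics
scene {'vfov': 44.126356282860925, 'cx': 264.5860575378782, 'cy': 187.26041298838598, 'dist_coeffs': array([-0.02302993,  0.        ,  0.        ,  0.        ,  0.        ]), 'eye': array([1.16316575, 0.60877297, 0.80783293]), 'attitude': array([ 0.32985391,  0.85199211, -0.37519703, -0.15663023])}
top {'vfov': 56.88251290619573, 'cx': 252.60749974913765, 'cy': 191.61877662200877, 'dist_coeffs': array([0.02135224, 0.        , 0.        , 0.        , 0.        ]), 'eye': array([ 0.49225635, -0.01660687,  0.94436071]), 'attitude': array([ 0.7095566 , -0.70251079,  0.03340929, -0.0434954 ])}
0.1 [0.1561286  0.63031034 0.22580038] [ 7.87500301e-01  6.16313638e-01 -7.14388677e-04  5.15658514e-04] 0.0188
```

View pics/scene0.png

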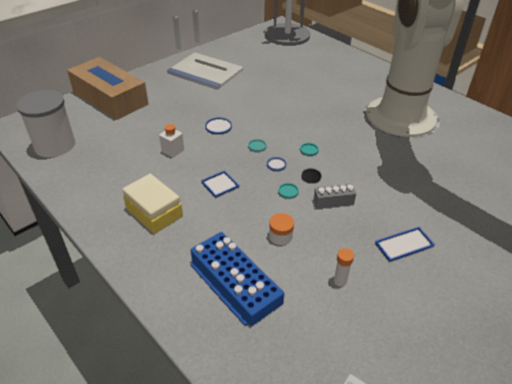

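View pics/top0.png

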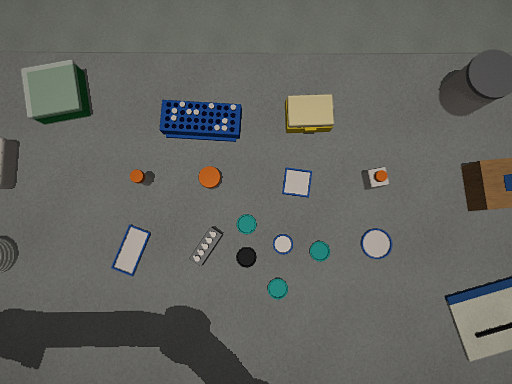

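```bash
cat > h.py <<'E'
import numpy as np, cv2
from scipy.spatial.transform import Rotation as R
from bench import manip, effector, viewer
def cam(n):
    c=viewer.get_calibration(n); f=192/np.tan(np.radians(c['vfov'])/2)
    K=np.array([[f,0,c['cx']],[0,f,c['cy']],[0,0,1]])
    return K,c['dist_coeffs'],np.array(c['eye']),R.from_quat(c['attitude']).as_matrix()
def back(n,uv,z):
    K,d,e,A=cam(n); p=cv2.undistortPoints(np.array(uv,float).reshape(-1,1,2),K,d)[:,0]
    r=np.c_[p,np.ones(len(p))]@A.T
    return e+r*((z-e[2])/r[:,2])[:,None]
def proj(n,P):
    K,d,e,A=cam(n); Rm=A.T; t=-Rm@e
    return cv2.projectPoints(np.array(P,float).reshape(-1,1,3),cv2.Rodrigues(Rm)[0],t,K,d)[0][:,0]
E
python3 -c "
import cv2
a=cv2.imread('pics/top0.png');print(a.shape)
cv2.imwrite('pics/tA.png',cv2.resize(a[:,:256],None,fx=2.,fy=1.5625) if 0 else cv2.resize(a[0:200,100:360],None,fx=3,fy=3,interpolation=2))
cv2.imwrite('pics/tB.png',cv2.resize(a[184:384,100:360],None,fx=3,fy=3,interpolation=2))
"
```

```text
(384, 512, 3)
```

The scene view shows all objects. In the top view, the tube is at (137,176), jar (209,177), bottle (378,177), block (207,246). The nests are block (132,250), bottle (297,182), tube (283,244) and jar (376,243). The teal and black rings are decoys. Next I'll enlarge these areas.

```bash
python3 - <<'E'
import cv2
a=cv2.imread('pics/top0.png')
cv2.imwrite('pics/tA.png',cv2.resize(a[155:285,100:260],None,fx=4.5,fy=4.5,interpolation=2))
cv2.imwrite('pics/tB.png',cv2.resize(a[155:285,250:410],None,fx=4.5,fy=4.5,interpolation=2))
E
```

```text
(no output)
```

View pics/tA.png

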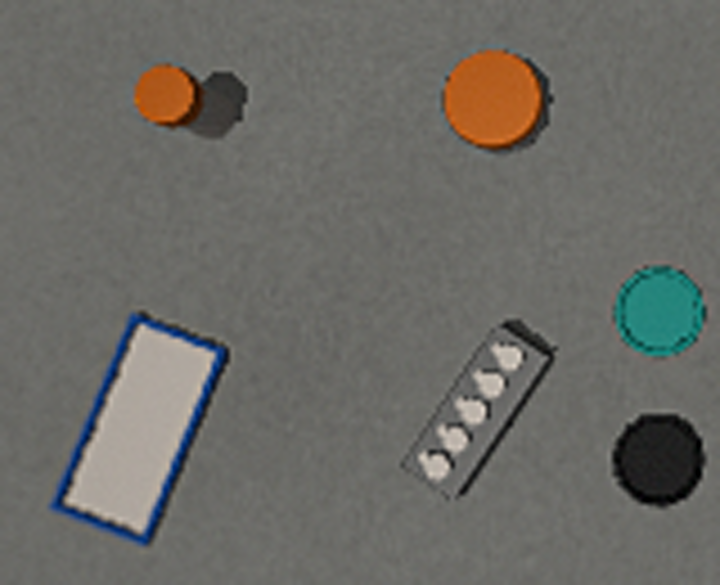

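View pics/tB.png

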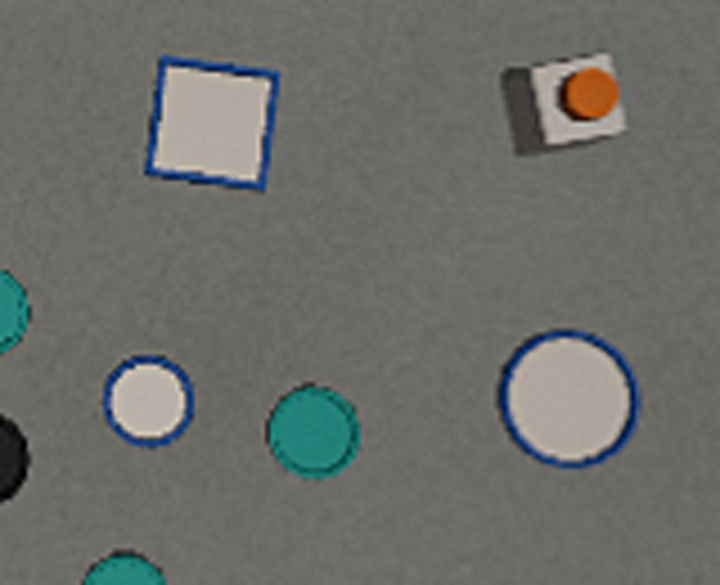

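```bash
python3 - <<'E'
import cv2,numpy as np
from h import *
a=cv2.imread('pics/top0.png'); hsv=cv2.cvtColor(a,cv2.COLOR_BGR2HSV)
def comp(m,lab):
    n,L,s,c=cv2.connectedComponentsWithStats(m.astype(np.uint8))
    for i in range(1,n):
        if 25<s[i,4]<3000: 
            pts=np.argwhere(L==i)[:,::-1].astype(np.float32)
            print(lab,s[i,4],s[i,:4],c[i].round(1),[np.round(x,1) for x in cv2.minAreaRect(pts)])
H,S,V=[hsv[...,i].astype(int) for i in range(3)]
comp((H<15)&(S>170)&(V>100),'orange')
comp((H>105)&(H<125)&(S>130)&(V>60),'blue')
comp((S<50)&(V>140),'white')
E
```

```text
orange 361 [199 166  21  22] [209.  176.5] [array([209. , 176.5]), array([21., 20.]), np.float64(90.0)]
orange 129 [130 170  13  13] [136.1 175.6] [array([136., 176.]), array([12., 12.]), np.float64(90.0)]
orange 97 [376 170  11  11] [381.  175.3] [array([381., 175.]), array([10., 10.]), np.float64(90.0)]
blue 1596 [160 100  81  35] [200.2 117.6] [array([199.9, 117. ]), array([79.4, 30.8]), np.float64(3.4)]
blue 244 [166 134  70   8] [200.9 137. ] [array([200.5, 137. ]), array([69.2,  3.8]), np.float64(3.6)]
blue 150 [282 167  30  30] [296.2 181.3] [array([296.8, 181.9]), array([26.9, 26.8]), np.float64(7.6)]
blue 111 [504 174   8  17] [508.1 181.9] [array([507.5, 182. ]), array([16.,  7.]), np.float64(90.0)]
blue 206 [111 225  39  51] [130.2 250.8] [array([130.4, 250. ]), array([23.1, 47.3]), np.float64(22.2)]
blue 130 [361 229  31  30] [376.5 243.1] [array([376. , 243.5]), array([29., 30.]), np.float64(90.0)]
blue 81 [273 234  20  20] [282.8 243.2] [array([282.5, 243.5]), array([19., 19.]), np.float64(90.0)]
blue 529 [447 279  65  26] [479.4 291.4] [array([479.7, 291.3]), array([ 8
[... 560 characters left out ...]
 27  27] [375.8 243.2] [array([375.8, 243.2]), array([26.9, 24.7]), np.float64(45.0)]
white 30 [205 237   7   7] [208.2 239.9] [array([208. , 239.5]), array([6.4, 4.9]), np.float64(45.0)]
white 211 [275 236  16  16] [282.4 243.6] [array([282.5, 243.5]), array([15., 15.]), np.float64(90.0)]
white 30 [201 243   7   6] [204.1 245.7] [array([204. , 245.5]), array([5., 6.]), np.float64(90.0)]
white 30 [197 249   7   7] [200.1 252. ] [array([200. , 251.5]), array([6.4, 4.9]), np.float64(45.0)]
white 29 [193 255   7   7] [196.1 257.9] [array([196. , 257.5]), array([6.4, 4.9]), np.float64(45.0)]
white 2954 [450 287  62  74] [484.6 322.7] [array([488.8, 324.2]), array([59. , 63.9]), np.float64(73.3)]
```

```bash
python3 - <<'E'
from h import *
def px(p,o): p=np.array(p,float); return (p+.5)/4.5-.5+np.array(o)
A=(100,155);B=(250,155)
n='top'
f=lambda l,uv,z: print(l,back(n,uv,z).round(4).tolist())
f('tube',[136,175.7],.088);f('jar',[209,176.5],.05);f('bottle cap',[381,175.2],.082)
f('nt',[282.5,243.5],.01);f('nj',[376,243.4],.01);f('nb',[296.7,181.9],.01);f('nblk',[130.7,249.8],.01)
def rect(l,cs,o,z):
    P=back(n,px(cs,o),z)[:,:2]; d=[np.linalg.norm(P[i]-P[(i+1)%4]) for i in range(4)]
    ang=[np.degrees(np.arctan2(*(P[(i+1)%4]-P[i])[::-1])) for i in range(4)]
    print(l,P.mean(0).round(4),np.round(d,4),np.round(ang,1))
rect('block',[(503,325),(553,352),(458,496),(403,464)],A,.04)
rect('nblk',[(136,314),(229,351),(148,544),(52,507)],A,.01)
rect('bottle',[(531,68),(609,54),(627,129),(548,146)],B,.06)
rect('nb',[(161,57),(280,72),(264,191),(146,174)],B,.01)
f('lids',[[212.3,233.7],[204.1,245.7],[196.1,257.9]],.048)
E
```

```text
tube [[0.6223, 0.282, 0.088]]
jar [[0.6277, 0.1085, 0.05]]
bottle cap [[0.6296, -0.3167, 0.082]]
nt [[0.459, -0.0821, 0.01]]
nj [[0.4623, -0.3238, 0.01]]
nb [[0.6213, -0.1195, 0.01]]
nblk [[0.4386, 0.3138, 0.01]]
block [0.453  0.1128] [0.0322 0.0954 0.0357 0.0949] [-117.5  147.4   61.1  -34.8]
nblk [0.4387 0.3128] [0.0591 0.1181 0.0599 0.1191] [-110.8  159.3   70.1  -21.1]
bottle [ 0.6294 -0.3174] [0.044  0.043  0.0447 0.0445] [ -79.2 -168.4  102.8   10.7]
nb [ 0.621  -0.1199] [0.0708 0.0715 0.0698 0.0704] [-96.8 172.1  82.3  -7.1]
lids [[0.4828, 0.0969, 0.048], [0.4527, 0.1168, 0.048], [0.4225, 0.1359, 0.048]]
```

```bash
cat > ov.py <<'E'
from h import *
def circ(x,y,r,z): t=np.linspace(0,2*np.pi,40);return np.c_[x+r*np.cos(t),y+r*np.sin(t),0*t+z]
def rec(x,y,a,lx,ly,z):
    c,s=np.cos(np.radians(a)),np.sin(np.radians(a))
    p=np.array([(lx,ly),(-lx,ly),(-lx,-ly),(lx,-ly),(lx,ly)])/2
    return np.c_[x+p[:,0]*c-p[:,1]*s,y+p[:,0]*s+p[:,1]*c,np.full(5,z)]
def draw(name,img,curves,box,k,out):
    x0,y0,x1,y1=box
    im=cv2.resize(img[y0:y1,x0:x1,::-1].copy(),None,fx=k,fy=k,interpolation=2)
    for c in curves:
        p=(proj(name,c)+.5)*k-.5-np.array([x0,y0])*k
        cv2.polylines(im,[np.round(p*8).astype(np.int32)],False,(255,0,255),1,cv2.LINE_AA,3)
    cv2.imwrite(out,im)
E
cat > a1.py <<'E'
from ov import *
C=[circ(.6223,.282,.0165,.088),circ(.6223,.282,.014,0),circ(.6277,.1085,.028,.05),circ(.6277,.1085,.027,0),
circ(.6296,-.3168,.014,.082),rec(.6296,-.317,11,.046,.046,.06),rec(.6296,-.317,11,.046,.046,0),
rec(.453,.1135,-33.5,.096,.036,.04),rec(.453,.1135,-33.5,.096,.036,0),
circ(.459,-.0821,.0265,.01),circ(.4623,-.3238,.0395,.01),rec(.621,-.1197,-7.5,.071,.071,.01),rec(.4387,.3133,-20.6,.12,.06,.01)]
t=cv2.imread('pics/top0.png')[:,:,::-1];s=cv2.imread('pics/scene0.png')[:,:,::-1]
draw('top',t,C,(100,155,260,285),4.5,'pics/o1.png');draw('top',t,C,(250,155,410,285),4.5,'pics/o2.png')
draw('scene',s,C,(150,100,330,240),4.4,'pics/o3.png');draw('scene',s,C,(260,160,440,300),4.4,'pics/o4.png')
E
python3 a1.py
```

```text
(no output)
```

View pics/o1.png

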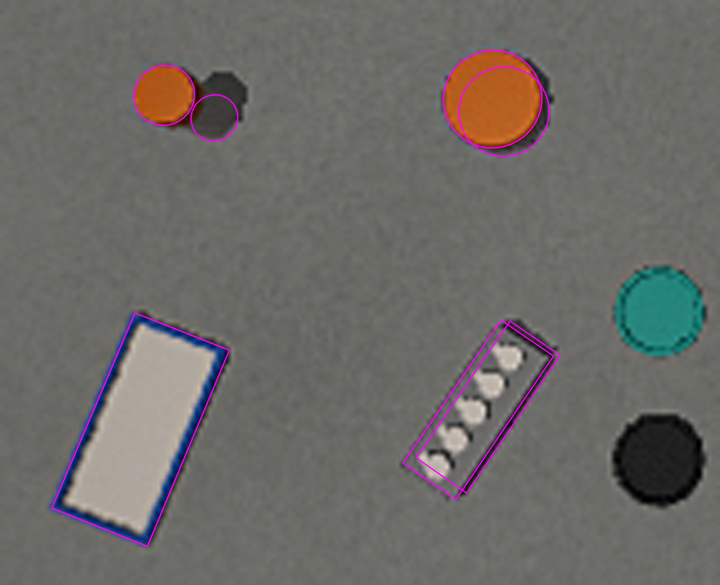

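View pics/o2.png

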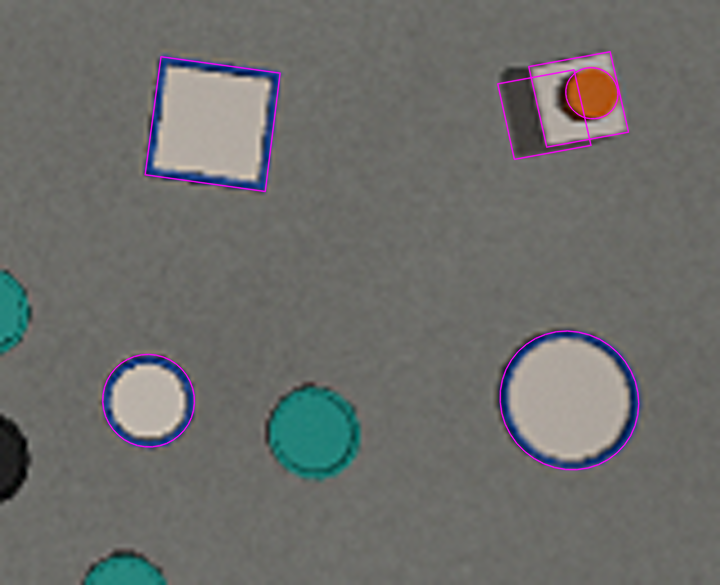

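View pics/o3.png

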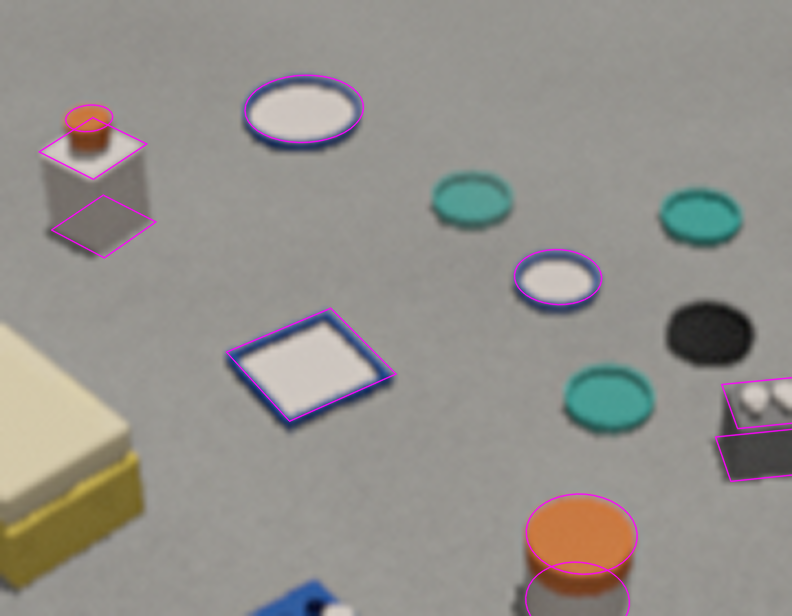

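View pics/o4.png

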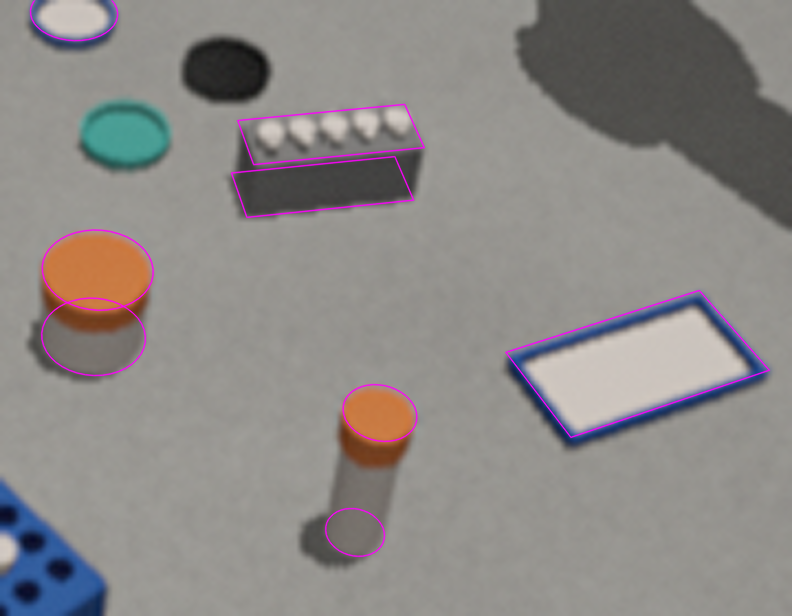

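The overlays fit to 1–2 mm in both views, so I'll start with the tube and grip it by the cap.

```bash
cat > pp.py <<'E'
from h import *
def quat(deg): return (R.from_euler('z',deg,degrees=True)*R.from_euler('x',180,degrees=True)).as_quat()
def best(p,deg):
    q0=np.array(manip.current_q()); c=[]
    for d in (deg,deg+180):
        q=manip.solve_ik(np.array(p),quat(d))
        if q is not None: c.append((np.abs(np.array(q)-q0).max()+ (2 if abs(q[6])>2.4 else 0),d))
    return min(c)[1]
def st(l): print(l,round(manip.current_clock(),2),np.round(manip.current_tool_pos(),4),'gap',round(manip.current_finger_gap(),4),'F',np.round(manip.current_force(),1),flush=True)
def go(p,deg): manip.move_pose(np.array(p),quat(deg))
def pick(xy,zg,deg,f,lift=.13):
    z=zg-manip.grip_depth; hi=[*xy,max(z+.10,.14)]
    d=best(hi,deg); go(hi,d); st('above')
    manip.servo_line(np.array([*xy,z]),vel=.12); st('down')
    effector.close(f_grip=f); manip.sleep(.2); st('closed')
    manip.servo_line(np.array([*xy,z+lift]),vel=.2); st('lifted')
def put(xy,zg,deg,lift=.13):
    z=zg-manip.grip_depth+.003
    d=best([*xy,z+lift],deg); go([*xy,z+lift],d); st('over')
    manip.servo_line(np.array([*xy,z+.015]),vel=.2)
    manip.servo_line(np.array([*xy,z+.0005]),vel=.03); st('set')
def letgo(lift=.12):
    effector.open_jaws(); manip.sleep(.1); p=np.array(manip.current_tool_pos()); p[2]+=lift
    manip.servo_line(p,vel=.2); st('free')
def snap(n,out): cv2.imwrite(out,viewer.get_image(n)[:,:,::-1])
E
python3 - <<'E'
from pp import *
pick((.6223,.282),.077,90,12)
put((.459,-.0821),.077,90)
snap('scene','pics/s1.png')
E
```

```text
above 2.2 [0.6214 0.284  0.1584] gap 0.0922 F [-0.5  0.5  0.3]
down 3.18 [0.623  0.2824 0.0591] gap 0.0919 F [-0.5  0.2  0.8]
closed 4.33 [0.6222 0.2819 0.0581] gap 0.0324 F [-1.   0.5  0.1]
lifted 5.13 [0.6215 0.2815 0.187 ] gap 0.0324 F [-0.1 -0.2 -0.7]
over 6.62 [ 0.46   -0.081   0.1913] gap 0.0325 F [ 0.4  0.4 -0.7]
set 7.97 [ 0.4589 -0.0821  0.0616] gap 0.0326 F [0.6 1.1 0.6]
```

View pics/s1.png

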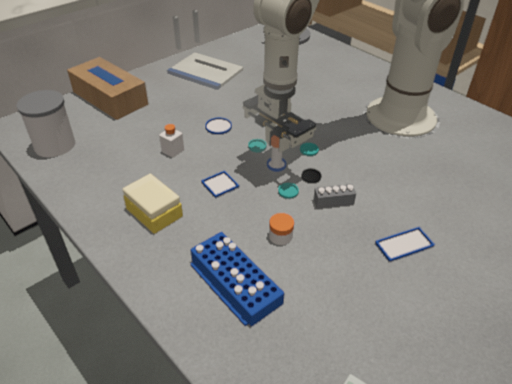

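The tube stands in the blue-rimmed nest at (277,162), with the gap holding at 32 mm (the cap is 33). I'll release it and do the jar next.

```bash
python3 - <<'E'
from pp import *
letgo()
pick((.6277,.1085),.041,90,15)
snap('scene','pics/s2a.png')
put((.4623,-.3238),.041,90)
snap('scene','pics/s2.png')
import cv2
a=cv2.imread('pics/s2a.png');b=cv2.imread('pics/s2.png')
cv2.imwrite('pics/s2c.png',cv2.hconcat([cv2.resize(x[80:260,150:350],None,fx=2,fy=2.5) for x in(a,b)]))
E
```

```text
free 9.93 [ 0.4583 -0.0821  0.181 ] gap 0.0918 F [-0.5  0.3 -0.1]
above 10.94 [0.6269 0.1064 0.1392] gap 0.0915 F [0.2 0.1 0.7]
down 12.07 [0.6285 0.1088 0.0231] gap 0.092 F [ 0.   0.3 -0.1]
closed 12.94 [0.6278 0.1085 0.0223] gap 0.0554 F [ 0.  -0.6  2.3]
lifted 13.74 [0.6267 0.1081 0.151 ] gap 0.0555 F [-0.2  1.  -1.1]
over 15.48 [ 0.4635 -0.3223  0.1552] gap 0.0557 F [ 0.9 -0.4  0. ]
set 16.84 [ 0.4622 -0.3238  0.0256] gap 0.0556 F [-0.7 -0.2 -1.3]
```

View pics/s2c.png

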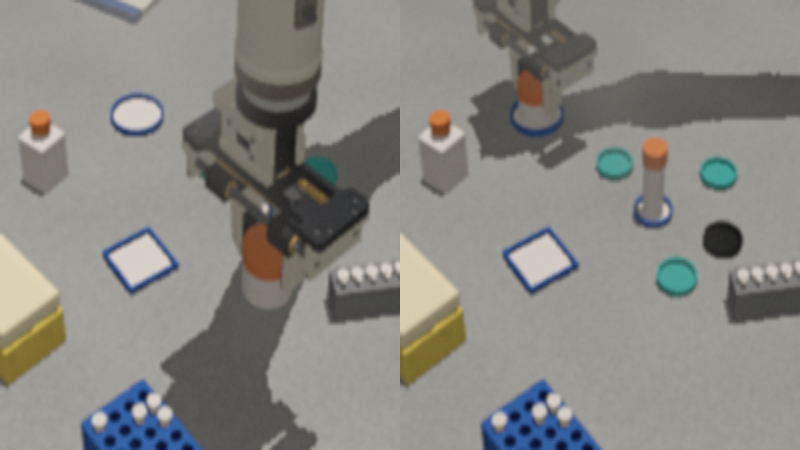

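The tube stands upright in its nest (right panel, 653,190), and the jar is seated in its nest. Next is the bottle.

```bash
python3 - <<'E'
from pp import *
letgo()
pick((.6296,-.317),.044,101,20)
put((.621,-.1197),.044,82.5)
snap('scene','pics/s3.png')
a=cv2.imread('pics/s3.png')
cv2.imwrite('pics/s3c.png',cv2.resize(a[80:260,140:380],None,fx=3.2,fy=3.2))
E
```

```text
free 18.52 [ 0.4616 -0.3235  0.1449] gap 0.0918 F [-0.4 -0.1 -0.1]
above 19.23 [ 0.6282 -0.3165  0.1375] gap 0.092 F [ 0.  -0.2  0.3]
down 20.33 [ 0.6304 -0.3173  0.0262] gap 0.0922 F [ 0.6 -0.1 -0.2]
closed 21.32 [ 0.6296 -0.3171  0.0252] gap 0.046 F [0.5 0.6 0.8]
lifted 22.12 [ 0.6286 -0.3167  0.1539] gap 0.0457 F [-0.   0.7 -1.8]
over 22.93 [ 0.6205 -0.1209  0.1571] gap 0.0461 F [ 0.3 -1.5  0.2]
set 24.28 [ 0.6209 -0.1196  0.0286] gap 0.0457 F [-0.6  0.1 -0.8]
```

View pics/s3c.png

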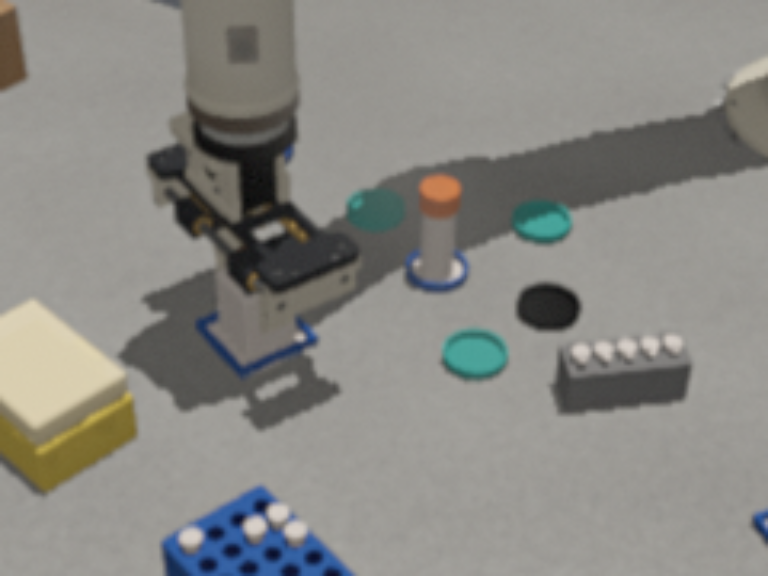

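The bottle is inside its square nest at (257,340) in the crop, and the tip box and rack haven't moved. The block is next.

```bash
python3 - <<'E'
from pp import *
letgo()
pick((.453,.1135),.031,56.5,30)
put((.4387,.3133),.031,69.4)
snap('scene','pics/s4.png')
a=cv2.imread('pics/s4.png')
cv2.imwrite('pics/s4c.png',cv2.resize(a[100:280,260:500],None,fx=3.2,fy=3.2))
E
```

```text
free 26.07 [ 0.6202 -0.1197  0.1478] gap 0.0917 F [-0.3 -0.3 -1.1]
above 27.18 [0.4537 0.1127 0.1397] gap 0.0911 F [ 1.  -1.   0.1]
down 28.4 [0.4536 0.1136 0.0127] gap 0.0921 F [-0.2 -0.4  0.4]
closed 29.51 [0.453  0.1135 0.0122] gap 0.036 F [ 0.1  0.1 -0.4]
lifted 30.31 [0.4522 0.1131 0.1413] gap 0.0354 F [-0.6 -0.6 -1.8]
over 31.12 [0.438  0.3126 0.1438] gap 0.036 F [-0.6 -0.1 -2.2]
set 32.48 [0.4386 0.3133 0.0156] gap 0.0362 F [-0.   0.  -2.3]
```

View pics/s4c.png

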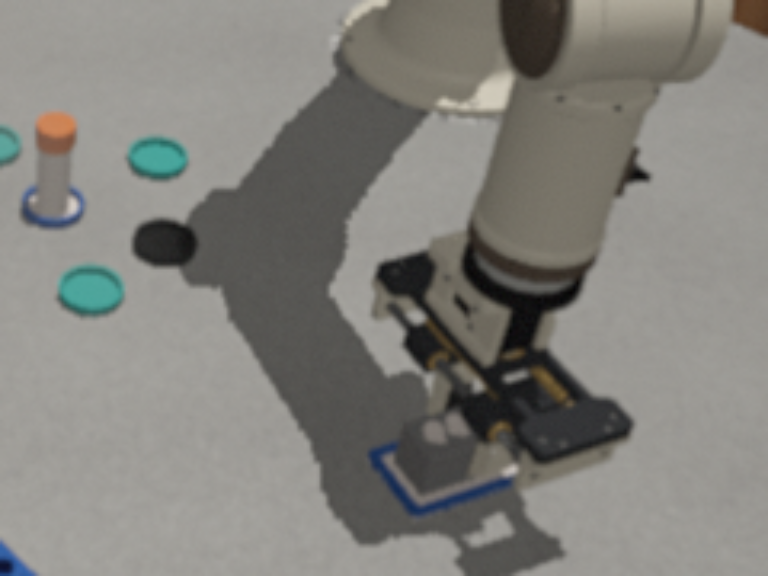

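The block sits inside its rim at (435,470) in the crop. I'll release it, retreat and check all four.

```bash
python3 - <<'E'
from pp import *
from ov import *
letgo()
manip.movej([-1.065,.501,-.427,1.55,.221,1.138,-.21]); manip.sleep(.3); st('home')
snap('top','pics/t5.png');snap('scene','pics/s5.png')
f=.003
C=[circ(.459,-.0821,.0165,.088+f),circ(.459,-.0821,.0265,.01),circ(.4623,-.3238,.028,.05+f),circ(.4623,-.3238,.0395,.01),
rec(.621,-.1197,-7.5,.046,.046,.06+f),circ(.621,-.1197,.014,.082+f),rec(.621,-.1197,-7.5,.071,.071,.01),rec(.4387,.3133,-20.6,.096,.036,.04+f),rec(.4387,.3133,-20.6,.12,.06,.01)]
t=cv2.imread('pics/t5.png')[:,:,::-1];s=cv2.imread('pics/s5.png')[:,:,::-1]
draw('top',t,C,(100,90,420,290),2.5,'pics/c1.png');draw('scene',s,C,(150,80,450,300),2.6,'pics/c2.png')
E
```

```text
free 34.4 [0.4382 0.3127 0.1349] gap 0.0918 F [-0.2  0.  -0.4]
home 36.3 [0.1572 0.6309 0.2268] gap 0.0918 F [-0.1 -0.2 -0.7]
```

View pics/c1.png

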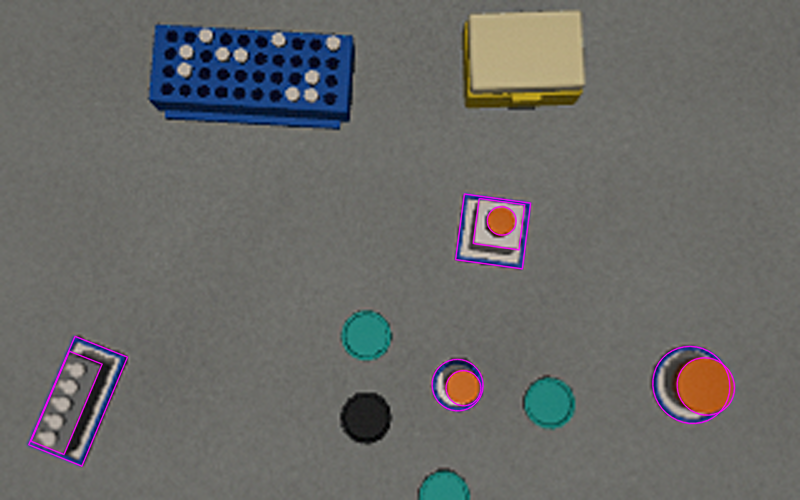

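View pics/c2.png

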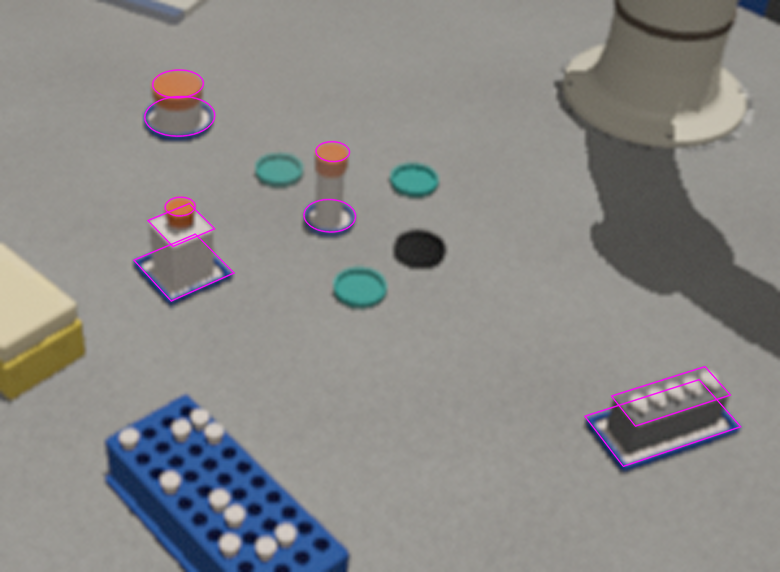

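In both views, all four items sit centred and upright inside their blue rims and match the predicted outlines to about 2 mm. The rack and tip box look unmoved, so I'm handing in.

```bash
python3 -c "
from bench import manip
manip.hand_in(); print(manip.current_clock())"
```

```text
the job is handed in; nothing more can be done
the job is handed in; nothing more can be done
```

I put the tube, jar, bottle and block each into its matching blue-rimmed nest, moved the arm back to its start pose, and handed in at about 36 s on the robot's clock. No verdict is reported on hand-in.

- **Placement:** with the arm clear, outlines of each item centred on its nest's 3 mm floor matched both camera views. The only disagreement was a steady offset of about 2 mm or less in the scene view, within the calibration error. All four looked upright and inside their rims.
- **Handling:** the finger gaps held steady at each item's size (32, 55, 46 and 36 mm), and wrist force readings between moves stayed under 3 N.
- **Rack and tip box:** I compared them only by eye, and they looked unmoved in the final pictures.

No checks failed.

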